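Line the robot wheels up by size on the rack board

TASK

Put the four loose robot wheels on the plywood rack board in order of size, one centred on each cross and lying flat with its hub up: the largest on the cross next to the upright steel plate, then ever smaller, so that the smallest lies on the cross farthest from the plate.

Things in the scene. Friction and masses are not known exactly. Their poses are not given: they have to be found in the camera images.
- wheel_90: the largest of four loose robot wheels lying flat: black tyre 90 mm across, 26 mm high; round aluminium hub 28 mm across standing 28 mm higher in its middle (54 mm overall; grip the hub from above). Origin: centre of the underside, z up. The four differ only in tyre diameter (90, 76, 62, 48 mm) and weight (0.05 to 0.25 kg) and change places at every start.
- wheel_76: the second largest of four loose robot wheels lying flat: black tyre 76 mm across, 26 mm high; round aluminium hub 28 mm across standing 28 mm higher in its middle (54 mm overall; grip the hub from above). Origin: centre of the underside, z up. The four differ only in tyre diameter (90, 76, 62, 48 mm) and weight (0.05 to 0.25 kg) and change places at every start.
- wheel_62: the third largest of four loose robot wheels lying flat: black tyre 62 mm across, 26 mm high; round aluminium hub 28 mm across standing 28 mm higher in its middle (54 mm overall; grip the hub from above). Origin: centre of the underside, z up. The four differ only in tyre diameter (90, 76, 62, 48 mm) and weight (0.05 to 0.25 kg) and change places at every start.
- wheel_48: the smallest of four loose robot wheels lying flat: black tyre 48 mm across, 26 mm high; round aluminium hub 28 mm across standing 28 mm higher in its middle (54 mm overall; grip the hub from above). Origin: centre of the underside, z up. The four differ only in tyre diameter (90, 76, 62, 48 mm) and weight (0.05 to 0.25 kg) and change places at every start.
- mark_a: one of four alike thin black crosses on a fixed plywood board (470 x 110 mm, 12 mm thick), in one straight row 94 mm apart; this one is at one end of the row (the +y end). Origin: where its lines cross, on the board's top face; y axis along the row, x across the board. The board's place and yaw change at every start.
- mark_b: one of four alike thin black crosses on a fixed plywood board (470 x 110 mm, 12 mm thick), in one straight row 94 mm apart; this one is second from the +y end. Origin: where its lines cross, on the board's top face; y axis along the row, x across the board. The board's place and yaw change at every start.
- mark_c: one of four alike thin black crosses on a fixed plywood board (470 x 110 mm, 12 mm thick), in one straight row 94 mm apart; this one is third from the +y end. Origin: where its lines cross, on the board's top face; y axis along the row, x across the board. The board's place and yaw change at every start.
- mark_d: one of four alike thin black crosses on a fixed plywood board (470 x 110 mm, 12 mm thick), in one straight row 94 mm apart; this one is at the other end of the row (the -y end). Origin: where its lines cross, on the board's top face; y axis along the row, x across the board. The board's place and yaw change at every start.
- end_plate: upright steel plate, 100 mm wide across the board, 5 mm thick, 70 mm tall, with a 30 mm long, 5 mm thick foot, fixed on the board at one end of the row, 70 mm beyond the last cross; which end changes at every start (at the other is a low dark wooden block, 16 mm tall). Origin: centre of the underside of its foot, on the board's top face.
Mind the look-alikes: they are no part of the job. Leave any blue or white look-alike of the wheel_90 alone.

How it is judged:
At the end, for the whole second after the job is handed in: Each wheel lies flat on the board (within 5 mm of the board's top face, tilted less than 0.1 rad), centred within 13 mm of its own cross, in order of tyre diameter with the 90 mm wheel nearest the upright steel plate, then 76, 62 and 48 mm; all released and at rest (((horizontal distance between end_plate and mark_a below 0.14 m and horizontal distance between wheel_90 and mark_a below 0.013 m and horizontal distance between wheel_76 and mark_b below 0.013 m and horizontal distance between wheel_62 and mark_c below 0.013 m and horizontal distance between wheel_48 and mark_d below 0.013 m) or (horizontal distance between end_plate and mark_d below 0.14 m and horizontal distance between wheel_90 and mark_d below 0.013 m and horizontal distance between wheel_76 and mark_c below 0.013 m and horizontal distance between wheel_62 and mark_b below 0.013 m and horizontal distance between wheel_48 and mark_a below 0.013 m)) and angle between each of wheel_90, wheel_76, wheel_62, wheel_48's own z axis and vertical below 0.1 rad and z of wheel_90 in the frame of mark_b between -0.005 and 0.005 m and linear speed of each of wheel_90, wheel_76, wheel_62, wheel_48 below 0.02 m/s and angular speed of each of wheel_90, wheel_76, wheel_62, wheel_48 below 0.2 rad/s and z of wheel_76 in the frame of mark_b between -0.005 and 0.005 m and z of wheel_62 in the frame of mark_b between -0.005 and 0.005 m and z of wheel_48 in the frame of mark_b between -0.005 and 0.005 m); the robot touches nothing.
It also fails if it takes over 106 s, if anything falls off the work surface, if the arm or the gripper's body presses on something with over 40 N, if the wrist force passes 120 N, or if a joint passes its speed limit or range.

ROBOT

A 6-joint arm with a two-finger parallel gripper is mounted at the origin on the work surface. World frame = base frame: x ahead of the robot, y to its left, z up, the work surface at z = 0. Lengths are in m, angles in rad, forces in N, time in s.
With the tool pointing down it reaches from about 0.25 to 0.725 m from the base axis. Payload 4 kg.
Tool frame: the origin (TCP) lies midway between the tips of the shut fingers; the grasp point (between the pads) lies 19 mm behind it (robot.grip_depth is the distance from the TCP to the grasp point, in m); z points along the fingers, y is the direction in which the jaws open and shut (so a half turn about z gives the same grasp; the last joint's range is limited). The gripper opens to 85 mm and grips with 20 to 120 N. Pads are 22 mm wide; open, the fingers measure 114 mm over their backs; the gripper's body (76 mm by 85 mm) begins 54 mm behind the grasp point. The pads swing forward as they close: fully open they stand 13 mm farther back than shut.
Start: joints at [-1.225, 0.241, 0.005, 1.335, 0, 1.571], TCP at [0.169, -0.47, 0.231] pointing down, gripper open.
Joint ranges: [-2.72, 2.72], [-1.05, 1.87], [-1.09, 1.28], [-1.99, 2.15], [-1.42, 1.44], [-3.14, 3.14]. Speed limits (rad/s): [2.79, 2.79, 3.14, 3.14, 3.14, 3.14].

INTERFACE

Orientations are given as [roll, pitch, yaw] about the fixed x, y, z axes, in that order (R = Rz(yaw) Ry(pitch) Rx(roll)).
In Python, from bench import robot, optics gives the robot as it stands.
- The arm moves only by the tool servo_tool, never from a script. Its argument "plan" is text: rows parted by semicolons, each of 4 numbers parted by spaces: the shift along the tool's x, y, z in cm, then the turn about the tool's z in rad. In form: dx dy dz yaw; .... A call has 1 to 5 rows; each row shifts and turns the commanded pose from where the row before left it, along the tool's axes as they then stand; what a row does not reach is not made up. A row lasts 1/12 s, in which the tool goes at most 41.7 mm and 7.16 degrees, less where a joint would pass 70% of its speed; a pose out of reach is approached as far as the arm can. A call is refused whole if a number of a shift passes 4.17 or a number of a turn 0.125, either way. A call with a gripper value outside its range is refused whole. "claw" is the opening, from -1 (shut) to 1 (fully open), set as the call begins (left out, the last holds). The fingers move at their own pace and stop on an object; "squeeze" is the grip in N (left out, the last holds). Time passes only in rows, so rows that do not move let the fingers close. It gives the time, the measured TCP pose, the force and the opening at its end, in the units of the state.
- robot.get_obs(): the state, without advancing time (a new reading comes with each control period).
- optics.grab_frame(name): name is "scene" or "side" or "wrist"; returns a dict with "image" (420x560x3 uint8, red, green, blue), "depth" (420x560 float32, m along the optical axis (not along the pixel's ray), 0 where there is no reading), "intrinsics" (3x3 intrinsics, pixels), "R" (3x3) and "t" (3): a world point X has camera coordinates R X + t. Camera axes: x right, y down, z forward; pixel columns grow to the right and rows downward; lengths in m; the calibration is good to about 2 mm. A picture is of the moment at which its call begins.
- robot.sign_off(): hands the job in, once; it reports no verdict.
The state is a dict: "time": time; "joint_pos": joint angles; "joint_vel": joint speeds; "effort": joint torques, N m; "tcp_pos": TCP position; "orientation": TCP orientation; "ft_force": force on the tool from outside, world axes, zero at the start; "moment": the same for the moment, N m; "width": opening from 0.0 (shut) to 1.0 (fully open).
Only numpy, scipy, OpenCV 4.12 (cv2) and the standard library are available. Lean on these libraries where they do the work, as an engineer would, in place of code of your own. Each camera call takes 0.05 s, during which the arm holds its last target. There are 200 camera calls.

## Working session

There is one attempt and no reset: what is moved stays moved. The work goes in short steps, Python scripts to look and compute and a tool call to move; the robot and the scene stay as the last step left them, time stands still between calls to the robot, and variables do not carry over. Pictures are saved under pics/ and viewed, about 12 in all and at most 16, crops included, and the job is handed in when it is done.

Besides the shell and the picture viewer there is one more tool, called after ">>>" as a command line: name --argument value ..., lists and objects as JSON in quotes. servo_tool: Moves the arm, as the interface text tells. Its arguments: {"type":"object","properties":{"plan":{"type":"string"},"claw":{"type":"number"},"squeeze":{"type":"number"}},"required":["plan"]}

```bash
mkdir -p pics; ls
python3 - <<'E'
from bench import robot, optics
import cv2, numpy as np
print(robot.get_obs(), robot.grip_depth)
for n in ("scene","side"):
    f=optics.grab_frame(n); cv2.imwrite(f"pics/{n}0.png",f["image"][:,:,::-1]); np.savez(f"{n}0.npz",**f)
    print(n,-f["R"].T@f["t"])
E
```

```text
pics
{'time': 0.0, 'joint_pos': array([-1.22501125e+00,  2.41461245e-01,  3.69152381e-03,  1.33519305e+00,
        1.62465645e-05,  1.57080564e+00]), 'joint_vel': array([-0.00018294,  0.00042561,  0.00038161, -0.0001943 , -0.00012233,
       -0.00068384]), 'effort': array([ 2.66992674e-04, -3.72321868e+01,  2.52406025e+01,  1.72027003e-02,
        3.88528599e-05,  4.05279522e-06]), 'tcp_pos': array([ 0.16925333, -0.46979526,  0.23037638]), 'orientation': array([-3.13942621e+00, -1.62263536e-05,  3.45775728e-01]), 'ft_force': array([-0.19528037,  0.22609724,  0.49151942]), 'moment': array([-0.05301052, -0.02963876, -0.02813078]), 'width': 1.0026575690926127} 0.0187
scene [0.92513756 0.36828692 0.82546822]
side [ 0.30356144 -0.563103    0.69885134]
```

View pics/scene0.png

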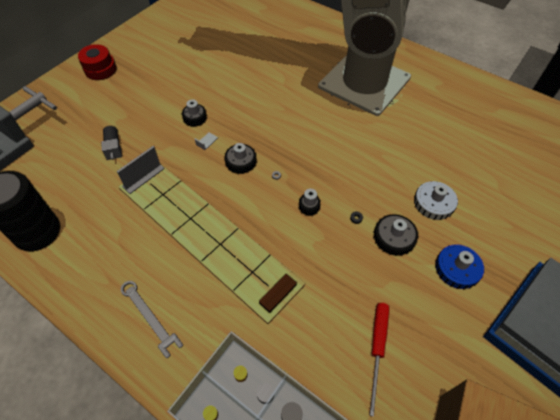

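View pics/side0.png

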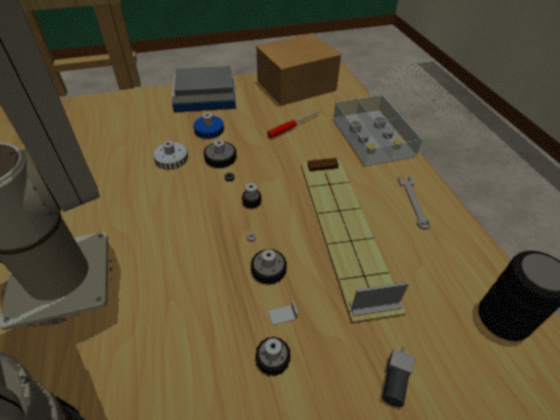

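```bash
cat > h.py <<'E'
import numpy as np, cv2
def cloud(f):
    d=f["depth"]; v,u=np.indices(d.shape); K=f["intrinsics"]
    c=np.stack([(u-K[0,2])/K[0,0]*d,(v-K[1,2])/K[1,1]*d,d],-1)
    P=(c-f["t"])@f["R"]; P[d<=0]=np.nan; return P
def proj(f,X):
    c=np.atleast_2d(X)@f["R"].T+f["t"]; p=c@f["intrinsics"].T; return p[:,:2]/p[:,2:]
def ortho(f,z,x0,y0,x1,y1,s=0.001):
    """rows: x increasing downward from x0, cols: y increasing rightward from y0"""
    xs=np.arange(x0,x1,s); ys=np.arange(y0,y1,s)
    X,Y=np.meshgrid(xs,ys,indexing="ij"); p=proj(f,np.stack([X,Y,0*X+z],-1).reshape(-1,3)).reshape(*X.shape,2).astype(np.float32)
    return cv2.remap(f["image"],p[...,0],p[...,1],cv2.INTER_CUBIC)
E
python3 - <<'E'
from h import *
seeds={"scene":[(194,108),(240,150),(310,195),(399,226)],"side":[(272,349),(268,260),(251,190),(219,146)]}
for n in seeds:
    f=dict(np.load(n+"0.npz")); P=cloud(f)
    for s in seeds[n]:
        q=P[s[1]-40:s[1]+40,s[0]-40:s[0]+40].reshape(-1,3)
        c=P[s[1],s[0]]
        q=q[np.hypot(*(q[:,:2]-c[:2]).T)<.07]
        for k in range(4):
            t=q[(q[:,2]>.047)&(q[:,2]<.062)&(np.hypot(*(q[:,:2]-c[:2]).T)<.03)]
            c=(t.max(0)+t.min(0))/2
        ty=q[(q[:,2]>.022)&(q[:,2]<.032)]
        r=np.hypot(*(ty[:,:2]-c[:2]).T)
        print(n,s,c.round(4),np.median(t,0).round(4),len(t),"tyre dia",np.round(2*np.percentile(r,[80,95]),4), "floor",np.nanmedian(q[:,2]).round(4))
    im=ortho(f,.012,.25,-.45,.75,.2); cv2.imwrite(f"pics/o_{n}.png",im[:,:,::-1])
E
```

```text
scene (194, 108) [ 0.3833 -0.2839  0.052 ] [ 0.3845 -0.282   0.0534] 91 tyre dia [0.058  0.0607] floor 0.0012
scene (240, 150) [ 0.4268 -0.0961  0.0524] [ 0.4266 -0.0948  0.0539] 105 tyre dia [0.0697 0.0755] floor 0.0013
scene (310, 195) [0.4388 0.1091 0.052 ] [0.4397 0.1098 0.0535] 125 tyre dia [0.0448 0.0471] floor 0.0003
scene (399, 226) [0.3941 0.2994 0.0523] [0.3957 0.2992 0.0534] 145 tyre dia [0.0819 0.0878] floor 0.0061
side (272, 349) [ 0.3815 -0.2859  0.0513] [ 0.3816 -0.2872  0.0524] 217 tyre dia [0.0567 0.0603] floor -0.0008
side (268, 260) [ 0.4245 -0.0995  0.052 ] [ 0.4236 -0.1006  0.0525] 135 tyre dia [0.0691 0.0738] floor -0.0004
side (251, 190) [0.436  0.1061 0.0508] [0.4358 0.1041 0.0526] 85 tyre dia [0.044  0.0472] floor -0.0009
side (219, 146) [0.3916 0.2958 0.0513] [0.3908 0.2937 0.0527] 64 tyre dia [0.0806 0.0873] floor 0.0081
```

View pics/o_scene.png

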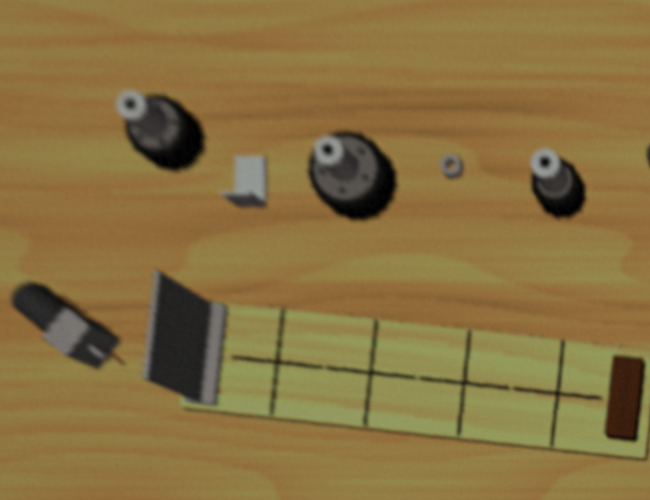

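Run:
```python
from h import *
from scipy.optimize import minimize
off=94*np.array([-1.5,-.5,.5,1.5])/1000
def pts(p):
    x,y,a=p; e=np.array([np.sin(a),np.cos(a)]); n=np.array([np.cos(a),-np.sin(a)]); c=np.array([x,y])
    s=np.linspace(-.035,.035,40)
    L=[c+e*o+n*s[:,None] for o in off]+[c+e*o+e*s[:,None] for o in off]
    q=np.vstack(L); return np.c_[q,np.full(len(q),.012)]
R=[]
for n in ("scene","side"):
    f=dict(np.load(n+"0.npz")); g=f["image"].astype(np.float32).sum(2)/3
    for sg in (2.5,1):
        b=cv2.GaussianBlur(g,(0,0),sg)-cv2.GaussianBlur(g,(0,0),8)
        def cost(p):
            q=proj(f,pts(p)).astype(np.float32); return float(cv2.remap(b,q[:,0:1],q[:,1:],cv2.INTER_LINEAR).mean())
        p0=R[-1][0] if sg==1 else [.627,-.032,.11]
        r=minimize(cost,p0,method="Nelder-Mead",options=dict(initial_simplex=np.array(p0)+np.array([[0,0,0],[.01,0,0],[0,.01,0],[0,0,.05]]),xatol=1e-5))
        if sg==1: R[-1]=(r.x,)
        else: R.append((r.x,))
        print(n,sg,r.x.round(4),r.fun)
p=np.mean([r[0] for r in R],0); e=np.array([np.sin(p[2]),np.cos(p[2])])
print("marks from plate end\n",(p[:2]+off[:,None]*e).round(4))
f=dict(np.load("scene0.npz"));P=cloud(f)
for n,u,v in (("blue",465,255),("white",438,186),("plate",140,165)): print(n,np.nanmedian(P[v-3:v+4,u-3:u+4].reshape(-1,3),0).round(3))
```

```text
scene 2.5 [ 0.6273 -0.0329  0.1129] -13.087224960327148
scene 1 [ 0.6274 -0.033   0.1123] -31.486248016357422
side 2.5 [ 0.6244 -0.0352  0.1126] -6.720674991607666
side 1 [ 0.6245 -0.035   0.1106] -17.552860260009766
marks from plate end
 [[ 0.6103 -0.1741]
 [ 0.6207 -0.0807]
 [ 0.6312  0.0127]
 [ 0.6416  0.1061]]
blue [0.383 0.434 0.053]
white [0.258 0.321 0.053]
plate [ 0.602 -0.24   0.058]
```

>>> servo_tool --plan "0 0 0 -0.125; 0 0 0 -0.125; 0 0 0 -0.125; 0 0 0 -0.125; 0 0 0 -0.125"

```text
time: 0.52
tcp_pos: [0.1694, -0.47, 0.2308]
orientation: [-3.141, -0.001, 0.977]
ft_force: [0.1, 0.2, -0.3]
width: 1.0
```

>>> servo_tool --plan "0 0 0 -0.125; 0 0 0 -0.125; 0 0 0 -0.125; 0 0 0 -0.125; 0 0 0 -0.1"

```text
time: 0.93
tcp_pos: [0.1693, -0.47, 0.2308]
orientation: [-3.141, -0.001, 1.577]
ft_force: [0.8, -0.7, -0.1]
width: 1.001
```

>>> servo_tool --plan "2.3 2.65 1.25 0; 2.3 2.65 1.25 0; 2.3 2.65 1.25 0; 2.3 2.65 1.25 0; 2.3 2.65 1.25 0"

```text
time: 1.35
tcp_pos: [0.3026, -0.354, 0.1679]
orientation: [-3.141, -0.0, 1.57]
ft_force: [0.4, -0.6, 0.5]
width: 0.998
```

>>> servo_tool --plan "2.3 2.65 1.25 0; 2.3 2.65 1.25 0; 2.3 2.65 1.25 0; 0 0 0 0; 0 0 0 0" --claw 0.5

```text
time: 1.77
tcp_pos: [0.3818, -0.2845, 0.1301]
orientation: [-3.139, -0.002, 1.575]
ft_force: [-0.1, 0.2, 0.8]
width: 0.75
```

>>> servo_tool --plan "0 0 3 0; 0 0 3 0; 0 0 2.5 0; 0 0 1.4 0; 0 0 0 0"

```text
time: 2.18
tcp_pos: [0.3783, -0.2857, 0.0295]
orientation: [-3.136, -0.004, 1.569]
ft_force: [-0.2, 0.2, -0.2]
width: 0.751
```

>>> servo_tool --plan "0 0 0 0; 0 0 0 0; 0 0 0 0; 0 0 0 0; 0 0 0 0" --claw -1 --squeeze 50

```text
time: 2.6
tcp_pos: [0.3826, -0.2878, 0.0341]
orientation: [3.139, 0.003, 1.57]
ft_force: [-1.2, -1.8, 6.6]
width: 0.309
```

>>> servo_tool --plan "0 0 0 0; 0 0 -0.5 0; 0 0 -2 0; 0 0 -3 0; 0 0 -3.5 0"

```text
time: 3.02
tcp_pos: [0.3798, -0.2849, 0.1219]
orientation: [-3.138, -0.003, 1.571]
ft_force: [-0.6, -0.5, -1.7]
width: 0.305
```

>>> servo_tool --plan "0 0 -1 0; 0 0 0 0; 0 0 0 0"

```text
time: 3.27
tcp_pos: [0.3816, -0.2864, 0.1328]
orientation: [3.14, 0.001, 1.571]
ft_force: [-0.0, -0.2, -0.7]
width: 0.303
```

Run:
```python
from bench import robot, optics
import cv2, numpy as np
f=optics.grab_frame("side"); g=optics.grab_frame("wrist")
cv2.imwrite("pics/a.png",np.hstack([f["image"][200:,150:400],g["image"][100:320]])[:,:,::-1] if 0 else np.hstack([f["image"][:,150:400],g["image"]])[:,:800,::-1])
```

```text
(no output)
```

View pics/a.png

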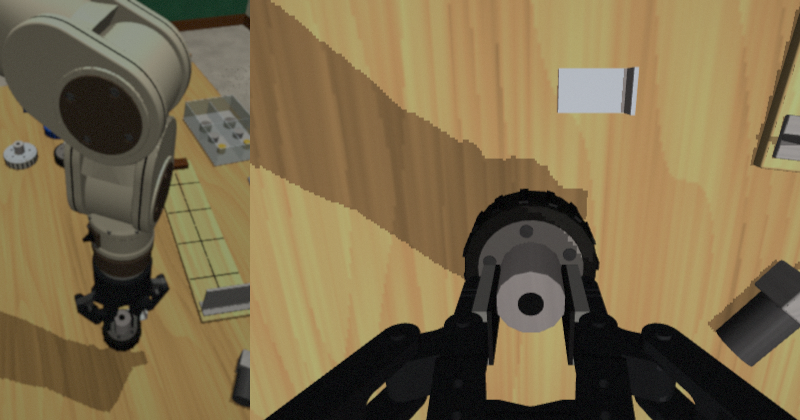

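>>> servo_tool --plan "2 1.7 0 0; 3 2.5 0 0; 3 2.5 0 0; 3 2.5 0 0; 3 2.5 0 0"

```text
time: 3.78
tcp_pos: [0.4979, -0.1446, 0.1302]
orientation: [-3.138, -0.001, 1.57]
ft_force: [1.2, -1.1, -0.9]
width: 0.309
```

>>> servo_tool --plan "3 2.5 0 0; 3 2.5 0 0; 3 2.5 0 0; 3 2.5 0 0; 3 2.5 0 0"

```text
time: 4.2
tcp_pos: [0.6229, 0.0054, 0.1297]
orientation: [-3.137, 0.0, 1.571]
ft_force: [1.2, 0.2, -0.8]
width: 0.304
```

>>> servo_tool --plan "0.9 0.8 0 0; 0 0 0 0; 0 0 0 0"

```text
time: 4.45
tcp_pos: [0.6301, 0.0133, 0.1295]
orientation: [-3.137, 0.001, 1.573]
ft_force: [0.3, 0.6, -1.0]
width: 0.303
```

>>> servo_tool --plan "0 0 2.5 0; 0 0 2.5 0; 0 0 2 0; 0 0 1 0; 0 0 0 0"

```text
time: 4.87
tcp_pos: [0.6277, 0.0111, 0.0486]
orientation: [-3.133, 0.0, 1.569]
ft_force: [-0.1, 0.3, -1.4]
width: 0.306
```

>>> servo_tool --plan "0 0 0.2 0; 0 0 0.2 0; 0 0 0 0"

```text
time: 5.12
tcp_pos: [0.6323, 0.0122, 0.0496]
orientation: [3.139, -0.0, 1.57]
ft_force: [-0.5, -0.1, -0.9]
width: 0.306
```

>>> servo_tool --plan "0 0 0 0; 0 0 0.2 0; 0 0 0 0; 0 0 0 0"

```text
time: 5.45
tcp_pos: [0.6316, 0.0127, 0.0465]
orientation: [3.141, -0.0, 1.571]
ft_force: [-0.4, 0.0, -1.8]
width: 0.309
```

>>> servo_tool --plan "0 0 0.1 0; 0 0 0.1 0; 0 0 0 0; 0 0 0 0; 0 0 0 0"

```text
time: 5.87
tcp_pos: [0.6317, 0.0128, 0.0462]
orientation: [3.14, -0.0, 1.571]
ft_force: [-4.5, 0.7, 8.3]
width: 0.308
```

>>> servo_tool --plan "0 0 0 0; 0 0 0 0; 0 0 0 0; 0 0 0 0; 0 0 -1 0" --claw 0.5

```text
time: 6.28
tcp_pos: [0.6296, 0.0125, 0.0521]
orientation: [-3.137, 0.0, 1.571]
ft_force: [0.2, 0.5, 0.2]
width: 0.75
```

>>> servo_tool --plan "-2 -2 -3 0; -2 -3 -2 0; -2 -3 -2 0; -2 -3 0 0; -2 -3 0 0"

```text
time: 6.7
tcp_pos: [0.4917, -0.0883, 0.1267]
orientation: [3.137, 0.001, 1.571]
ft_force: [-1.1, -1.6, 0.3]
width: 0.749
```

>>> servo_tool --plan "-0.5 -3.3 0 0; -0.5 -3.3 0 0; 0 0 0 0; 0 0 0 0; 0 0 0 0"

```text
time: 7.12
tcp_pos: [0.4266, -0.0977, 0.1254]
orientation: [3.139, 0.001, 1.57]
ft_force: [0.4, -0.6, -0.6]
width: 0.753
```

```bash
cat > chk.py <<'E'
from h import *
from bench import optics
import sys
def hubs(tag,cands,names=("scene","side")):
    for n in names:
        f=optics.grab_frame(n); P=cloud(f).reshape(-1,3); b=[.0014,.0010] if n=="scene" else [-.0015,-.0011]
        cv2.imwrite(f"pics/{tag}_{n}.png",f["image"][:,:,::-1])
        for c0 in cands:
            c=np.array(c0)
            for k in range(4):
                t=P[(P[:,2]>.059)&(P[:,2]<.072)&(np.hypot(*(P[:,:2]-c).T)<.025)]
                if len(t)<10: break
                c=((t.max(0)+t.min(0))/2)[:2]
            # both cameras' errors (found on the marks) removed, to sit in the mean frame
            print(n,c0,"off mm",((c-np.array(b)-c0)*1000).round(1) if len(t)>=10 else None,len(t),"top",np.percentile(t[:,2],90).round(4) if len(t) else None)
E
python3 -c "
from chk import *; hubs('b',[(.6312,.0127)])"
```

```text
scene (0.6312, 0.0127) off mm [-1.6  2.5] 149 top 0.0679
side (0.6312, 0.0127) off mm [-0.9  2.3] 96 top 0.0657
```

>>> servo_tool --plan "0 0 3 0; 0 0 3 0; 0 0 2 0; 0 0 1.2 0; 0 0 0 0"

```text
time: 7.63
tcp_pos: [0.4243, -0.0966, 0.0297]
orientation: [-3.136, -0.001, 1.572]
ft_force: [-0.7, 0.4, 0.6]
width: 0.75
```

>>> servo_tool --plan "0 0 0 0; 0 0 0 0; 0 0 0 0; 0 0 0 0; 0 0 0 0" --claw -1 --squeeze 60

```text
time: 8.05
tcp_pos: [0.427, -0.0976, 0.0337]
orientation: [3.138, 0.001, 1.571]
ft_force: [-0.0, -0.0, 4.8]
width: 0.307
```

>>> servo_tool --plan "0 0 -0.5 0; 0 0 -2 0; 0 0 -3 0; 0 0 -3 0; 0 0 0 0"

```text
time: 8.47
tcp_pos: [0.4291, -0.0983, 0.1228]
orientation: [3.132, 0.002, 1.571]
ft_force: [1.0, -0.4, -1.0]
width: 0.301
```

>>> servo_tool --plan "0.3 3.6 0 0; 0.3 3.9 0 0; 0.3 3.9 0 0; 0.3 3.9 0 0; 0.3 3.5 0 0"

```text
time: 8.88
tcp_pos: [0.6151, -0.0822, 0.1168]
orientation: [-3.141, 0.0, 1.571]
ft_force: [1.4, -1.2, -0.9]
width: 0.298
```

>>> servo_tool --plan "0.2 0.6 0 0; 0 0 0 0; 0 0 0 0; 0 0 0 0"

```text
time: 9.22
tcp_pos: [0.6175, -0.0805, 0.1167]
orientation: [-3.139, -0.0, 1.571]
ft_force: [-0.2, 0.5, -2.1]
width: 0.306
```

>>> servo_tool --plan "0 0.3 2 0; 0 0 2 0; 0 0 2 0; 0 0 0.7 0; 0 0 0 0"

```text
time: 9.63
tcp_pos: [0.6193, -0.0805, 0.0485]
orientation: [-3.136, -0.001, 1.57]
ft_force: [-0.2, 0.5, -0.7]
width: 0.302
```

>>> servo_tool --plan "0 0 0 0; 0 0 0 0; 0 0 0.1 0; 0 0 0 0; 0 0 0 0"

```text
time: 10.05
tcp_pos: [0.623, -0.0805, 0.0502]
orientation: [3.14, 0.0, 1.571]
ft_force: [0.2, -0.2, -1.0]
width: 0.303
```

>>> servo_tool --plan "0 -0.2 0.2 0; 0 0 0.1 0; 0 0 0 0; 0 0 0 0; 0 0 0 0"

```text
time: 10.47
tcp_pos: [0.6204, -0.0804, 0.0462]
orientation: [-3.141, 0.0, 1.571]
ft_force: [0.2, 1.1, -1.4]
width: 0.302
```

>>> servo_tool --plan "0 0 0.1 0; 0 0 0.1 0; 0 0 0 0; 0 0 0 0; 0 0 0 0"

```text
time: 10.88
tcp_pos: [0.6206, -0.0804, 0.0458]
orientation: [3.141, 0.0, 1.571]
ft_force: [-2.6, -0.1, 5.6]
width: 0.303
```

>>> servo_tool --plan "0 0 0 0; 0 0 0 0; 0 0 0 0; 0 0 0 0; 0 0 -1.5 0" --claw 0.5

```text
time: 11.3
tcp_pos: [0.618, -0.0801, 0.0561]
orientation: [-3.135, -0.001, 1.571]
ft_force: [-0.8, 0.6, -1.0]
width: 0.748
```

>>> servo_tool --plan "0 -0.3 -3 0; 2 -2.2 -2 0; 2.8 -2.7 -1 0; 2.8 -2.7 0 0; 2.8 -2.7 0 0"

```text
time: 11.72
tcp_pos: [0.5142, 0.0243, 0.1203]
orientation: [3.139, -0.0, 1.57]
ft_force: [0.5, 0.8, 0.8]
width: 0.751
```

>>> servo_tool --plan "2.8 -2.7 0 0; 2.8 -2.7 0 0; 2.8 -2.3 0 0; 0 0 0 0; 0 0 0 0"

```text
time: 12.13
tcp_pos: [0.4365, 0.1088, 0.1196]
orientation: [3.141, 0.0, 1.575]
ft_force: [0.3, -0.3, 0.1]
width: 0.748
```

>>> servo_tool --plan "-0.1 0.1 3 0; 0 0 3 0; 0 0 2 0; 0 0 0.6 0; 0 0 0 0"

```text
time: 12.55
tcp_pos: [0.4378, 0.1055, 0.0317]
orientation: [-3.138, 0.001, 1.569]
ft_force: [-0.2, 0.3, -0.0]
width: 0.751
```

>>> servo_tool --plan "0 0 0 0; 0 0 0 0; 0 0 0 0; 0 0 0 0; 0 0 0 0" --claw -1

```text
time: 12.97
tcp_pos: [0.44, 0.1067, 0.0348]
orientation: [3.138, -0.0, 1.571]
ft_force: [-0.9, -0.2, 6.0]
width: 0.306
```

>>> servo_tool --plan "0 0 -0.5 0; 0 0 -2 0; 0 0 -3 0; 0 0 -3 0; 0 0 0 0"

```text
time: 13.38
tcp_pos: [0.4422, 0.1076, 0.124]
orientation: [3.132, -0.003, 1.571]
ft_force: [1.3, 0.6, -1.2]
width: 0.303
```

```bash
python3 -c "
from chk import *; hubs('c',[(.6312,.0127),(.6207,-.0807)])"
```

```text
scene (0.6312, 0.0127) off mm [-1.  3.] 151 top 0.0673
scene (0.6207, -0.0807) off mm [-2.1  0.1] 131 top 0.0676
side (0.6312, 0.0127) off mm [0.2 2.6] 96 top 0.0655
side (0.6207, -0.0807) off mm [-1.3  0.3] 115 top 0.0655
```

>>> servo_tool --plan "0 3.8 0 0; 0 4 0 0; 0 4 0 0; 0 4 0 0; 0 4 0 0"

```text
time: 13.9
tcp_pos: [0.6369, 0.1064, 0.1163]
orientation: [-3.138, 0.0, 1.571]
ft_force: [0.6, 0.5, 0.2]
width: 0.3
```

>>> servo_tool --plan "0 0.6 0 0; 0 0 0 0; 0 0 0 0; 0 0 0 0"

```text
time: 14.23
tcp_pos: [0.6403, 0.1065, 0.1173]
orientation: [-3.138, 0.0, 1.571]
ft_force: [-0.4, -0.2, -1.0]
width: 0.301
```

>>> servo_tool --plan "0 0 2 0; 0 0 2 0; 0 0 2 0; 0 0 0.7 0; 0 0 0 0"

```text
time: 14.65
tcp_pos: [0.6393, 0.1064, 0.0496]
orientation: [-3.136, 0.001, 1.571]
ft_force: [0.4, -0.0, -0.5]
width: 0.306
```

>>> servo_tool --plan "0 0 0 0; 0 0 0 0; 0 0 0.2 0; 0 0 0.1 0; 0 0 0 0"

```text
time: 15.07
tcp_pos: [0.6428, 0.1067, 0.0489]
orientation: [3.141, -0.0, 1.571]
ft_force: [1.4, -0.1, -1.1]
width: 0.302
```

>>> servo_tool --plan "0 0 0 0; 0 0 0.1 0; 0 0 0 0; 0 0 0 0; 0 0 0 0"

```text
time: 15.48
tcp_pos: [0.6424, 0.1066, 0.0472]
orientation: [-3.141, 0.0, 1.571]
ft_force: [0.5, -1.0, -1.7]
width: 0.302
```

>>> servo_tool --plan "0 0 0.1 0; 0 0 0.1 0; 0 0 0 0; 0 0 0 0; 0 0 0 0"

```text
time: 15.9
tcp_pos: [0.6426, 0.1066, 0.047]
orientation: [3.141, -0.0, 1.571]
ft_force: [-2.9, -0.2, 7.2]
width: 0.306
```

>>> servo_tool --plan "0 0 0 0; 0 0 0 0; 0 0 0 0; 0 0 0 0; 0 0 -1.5 0" --claw 0.5

```text
time: 16.32
tcp_pos: [0.6399, 0.1062, 0.0568]
orientation: [-3.135, 0.001, 1.571]
ft_force: [-0.3, -0.3, -0.9]
width: 0.749
```

>>> servo_tool --plan "0 -0.4 -3 0; 1.5 -2 -2 0; 2.3 -3 -1 0; 2.3 -3 0 0; 2.3 -3 0 0"

```text
time: 16.73
tcp_pos: [0.5282, 0.1913, 0.1213]
orientation: [3.139, -0.001, 1.569]
ft_force: [0.4, 1.3, -0.4]
width: 0.748
```

>>> servo_tool --plan "2.3 -3 0 0; 2.3 -3 0 0; 2.3 -3 0 0; 2.3 -3 0 0; 1.5 -1.6 0 0"

```text
time: 17.15
tcp_pos: [0.3891, 0.2988, 0.1202]
orientation: [-3.14, -0.0, 1.573]
ft_force: [-0.3, 0.6, 0.8]
width: 0.752
```

>>> servo_tool --plan "0 0 0 0; 0 0 0 0; 0 0 0 0"

```text
time: 17.4
tcp_pos: [0.3929, 0.2976, 0.1204]
orientation: [3.141, 0.0, 1.571]
ft_force: [-0.1, 0.6, 0.2]
width: 0.751
```

>>> servo_tool --plan "0 0 3 0; 0 0 3 0; 0 0 2 0; 0 0 0.6 0; 0 0 0 0"

```text
time: 17.82
tcp_pos: [0.3921, 0.2958, 0.0325]
orientation: [-3.138, 0.003, 1.569]
ft_force: [0.4, -0.7, 1.0]
width: 0.75
```

>>> servo_tool --plan "0 0 0 0; 0 0 0 0; 0 0 0 0; 0 0 0 0; 0 0 0 0" --claw -1 --squeeze 70

```text
time: 18.23
tcp_pos: [0.3941, 0.2984, 0.0362]
orientation: [3.138, -0.002, 1.571]
ft_force: [0.9, -1.4, 6.2]
width: 0.297
```

>>> servo_tool --plan "0 0 -0.5 0; 0 0 -2 0; 0 0 -3 0; 0 0 -3.5 0; 0 0 -2 0"

```text
time: 18.65
tcp_pos: [0.3931, 0.2983, 0.1477]
orientation: [3.139, -0.002, 1.571]
ft_force: [1.2, 0.7, -1.7]
width: 0.298
```

>>> servo_tool --plan "0 0 0 0; 0 0 0 0; 0 0 0 0"

```text
time: 18.9
tcp_pos: [0.3916, 0.2971, 0.1435]
orientation: [-3.14, 0.001, 1.571]
ft_force: [-0.4, 0.0, -3.1]
width: 0.299
```

```bash
python3 -c "
from chk import *; hubs('d',[(.6416,.1061)])"
```

```text
scene (0.6416, 0.1061) off mm [-1.5  2.4] 166 top 0.0672
side (0.6416, 0.1061) off mm [-0.4  1.7] 81 top 0.0659
```

>>> servo_tool --plan "-2 1 0 0; -3.4 1.6 0 0; -3.4 1.6 0 0; -3.4 1.6 0 0; -3.4 1.6 0 0"

```text
time: 19.42
tcp_pos: [0.4658, 0.1399, 0.1427]
orientation: [-3.138, 0.001, 1.572]
ft_force: [0.4, 0.9, -2.1]
width: 0.298
```

>>> servo_tool --plan "-3.4 1.6 0 0; -3.4 1.6 0 0; -3.4 1.6 0 0; -3.4 1.6 0 0; -3.4 1.6 0 0"

```text
time: 19.83
tcp_pos: [0.5458, -0.0301, 0.1425]
orientation: [-3.138, -0.0, 1.571]
ft_force: [1.7, -0.2, -1.4]
width: 0.299
```

>>> servo_tool --plan "-3.4 1.6 0 0; -3.4 1.6 0 0; -3.4 1.6 0 0; -3.4 1.6 0 0; -0.9 0.1 0 0"

```text
time: 20.25
tcp_pos: [0.6126, -0.1787, 0.1416]
orientation: [-3.14, 0.002, 1.566]
ft_force: [0.9, 0.2, -1.5]
width: 0.3
```

>>> servo_tool --plan "0 0 0 0; 0 0 0 0; 0 0 0 0"

```text
time: 20.5
tcp_pos: [0.6104, -0.1722, 0.143]
orientation: [-3.139, -0.001, 1.572]
ft_force: [0.3, 0.9, -2.2]
width: 0.298
```

>>> servo_tool --plan "-0.2 0 2 0; 0 0 2.5 0; 0 0 2.5 0; 0 0 1.5 0; 0 0 0.4 0"

```text
time: 20.92
tcp_pos: [0.6084, -0.1726, 0.0517]
orientation: [-3.134, -0.002, 1.573]
ft_force: [-0.8, 0.1, -1.9]
width: 0.297
```

>>> servo_tool --plan "0 0 0 0; 0 0 0 0; 0 0 0 0; 0 0 0 0"

```text
time: 21.25
tcp_pos: [0.6128, -0.1754, 0.0572]
orientation: [3.138, 0.001, 1.571]
ft_force: [0.2, 0.1, -1.2]
width: 0.299
```

>>> servo_tool --plan "0 0 0.2 0; 0 0 0.1 0; 0 0 0 0; 0 0 0 0; 0 0 0 0"

```text
time: 21.67
tcp_pos: [0.6114, -0.1755, 0.0523]
orientation: [-3.141, -0.0, 1.571]
ft_force: [-1.1, 0.5, -2.3]
width: 0.296
```

>>> servo_tool --plan "0.1 0 0.2 0; 0 0 0.1 0; 0 0 0 0; 0 0 0 0; 0 0 0 0"

```text
time: 22.08
tcp_pos: [0.6115, -0.1744, 0.0492]
orientation: [-3.141, -0.0, 1.571]
ft_force: [-0.6, -0.4, -2.2]
width: 0.3
```

>>> servo_tool --plan "0 0 0.1 0; 0 0 0.1 0; 0 0 0 0; 0 0 0 0; 0 0 0 0"

```text
time: 22.5
tcp_pos: [0.6116, -0.1746, 0.0483]
orientation: [3.141, 0.0, 1.571]
ft_force: [-2.5, 0.0, 5.3]
width: 0.3
```

Contact; release, rise and clear the view.

>>> servo_tool --plan "0 0 0 0; 0 0 0 0; 0 0 0 0; 0 0 0 0; 0 0 -1.5 0" --claw 0.5

```text
time: 22.92
tcp_pos: [0.6091, -0.1737, 0.0589]
orientation: [-3.135, -0.002, 1.571]
ft_force: [-0.6, 0.2, -0.3]
width: 0.747
```

>>> servo_tool --plan "0 0 -3 0; 0 -1 -3 0; 0 -3.5 -2 0; 0 -3.5 -2 0; 0 -3.5 0 0"

```text
time: 23.33
tcp_pos: [0.4982, -0.1752, 0.1664]
orientation: [3.134, 0.003, 1.571]
ft_force: [0.4, -0.8, 0.6]
width: 0.748
```

>>> servo_tool --plan "0 -3.5 0 0; 0 -3.5 0 0; 0 -1 0 0; 0 0 0 0; 0 0 0 0"

```text
time: 23.75
tcp_pos: [0.4172, -0.1747, 0.1629]
orientation: [3.139, 0.001, 1.57]
ft_force: [0.3, -0.4, 0.1]
width: 0.751
```

```bash
python3 -c "
from chk import *; hubs('e',[(.6103,-.1741),(.6207,-.0807),(.6312,.0127),(.6416,.1061)])"
```

```text
scene (0.6103, -0.1741) off mm [-0.9 -0. ] 127 top 0.0679
scene (0.6207, -0.0807) off mm [-1.7  0. ] 135 top 0.0675
scene (0.6312, 0.0127) off mm [-1.2  2.7] 148 top 0.0673
scene (0.6416, 0.1061) off mm [-1.1  2. ] 164 top 0.0671
side (0.6103, -0.1741) off mm [ 0.1 -0.7] 147 top 0.0657
side (0.6207, -0.0807) off mm [-1.  -0.1] 113 top 0.0658
side (0.6312, 0.0127) off mm [-0.7  3.5] 96 top 0.0657
side (0.6416, 0.1061) off mm [-0.3  1.1] 79 top 0.0656
```

View pics/e_scene.png

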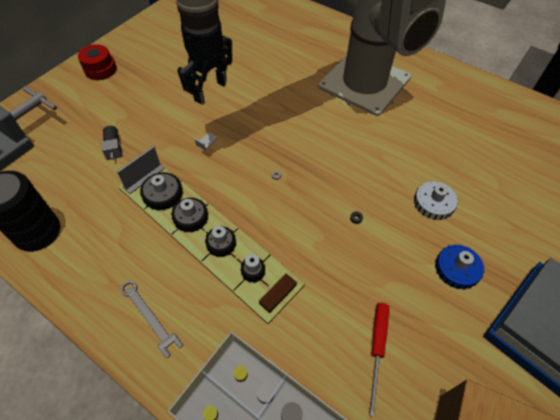

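The picture shows the wheels at (160,188), (190,213), (221,240) and (253,266), largest by the steel plate at (140,170). They lie flat, and the gripper is clear of everything at (205,70).

```bash
python3 -c "
from bench import robot; print(robot.sign_off())"
```

```text
the job is handed in; nothing more can be done
None
```

All four wheels are on the board in order of size, the 90 mm one on the cross next to the steel plate, then 76, 62 and 48 mm. I handed the job in at about 24 s on the robot's clock; no verdict is reported.

- **Centring:** in the last check, both cameras put every hub within about 4 mm of its cross. The worst was the 62 mm wheel, about 3 mm off; the limit is 13 mm.
- **Lying flat:** the hub tops measured 65.6 to 67.9 mm high, where 66 mm is expected on the 12 mm board. The final picture shows the wheels flat.
- **Robot and look-alikes:** the gripper was clear of everything, and I left the blue and white look-alikes alone.
- **Disagreement:** before correction, the two cameras differed by about 2 to 3 mm, consistently for wheels and crosses. I worked from their mean, and no check failed.

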